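Unload the soak-test rack of power modules

TASK

The soak test of the instruments' power modules is over, so unload the rack: back its wing nut off by at least half a turn, swing the eyebolt out of the fork until it drops aside by itself, and turn the hold-down bar well clear to the front; then raise every module on its keyholes until the screw heads stand in the wide ends, draw it off and put it in the grey tray, standing or lying on the tray's floor. Last, turn the bar back over the empty rack, leaving the bolt down. Do not shove the other things around the rack and the tray out of their places.

Things in the scene. Friction and masses are not known exactly. Their poses are not given: they have to be found in the camera images.
- rack: fixed test rack: grey base, upright aluminium panel 400 wide, 125 high. Origin on the bench under the middle of the panel's front face; x out of that face (away from the robot), y along the panel, z up. Four hanging places at y -123, -41, 41, 123, each with two shoulder screws (neck 5, head 11 across, head ends 8.5 off the panel). A hung module's origin is at x 23.5, z 35, axes like the rack's
- wing_nut (a joint): turn of the wing nut, rad: 0 tight, grows anticlockwise seen from above (loosening), at most 5; starts at 0 to 0.4. It rises 1.5 mm per rad (coarse thread); its flange (22 across) sits behind 3 mm lips on the fork's ends and keeps the bolt from swinging out until the nut is backed off some 2 rad (3 is comfortable). Light (0.06 N m), stays where left
- nut_wings (a point): point on the nut's axis at the middle of its wings' height; x along the wings, y across them, z along the bolt. The wings together are 44 long, 9 thick, 20 high (10 above and below this point); the bolt's end stands up to 21 above it; the bar's top face lies 19 below it while tight
- swing_bolt (a joint): swing of the eyebolt, rad: 0 upright in the slotted lug and in the fork at the bar's end, grows as its top swings out along the rack's +y; it stays upright until pushed, beyond about 0.5 it falls by itself and rests at about 1.7, just below level
- bolt_pivot (a point): the eyebolt's hinge pin, at rack x 25, y 194, z 85; the bolt's end is 88 from it, z along the bolt
- hold_bar (a joint): turn of the hold-down bar (22 wide, 10 thick, 4 mm above the modules' tops, its top face at z 133) about its upright pivot, rad: 0 over the modules, grows as its free end swings out to the rack's front (+x), level, at most 1.75; light (0.06 N m), stays where left. Locked until the eyebolt is out of its fork (0.8 or more); all modules are free above 0.9
- bar_pivot (a point): the bar's pivot at the bar's top face, rack x 25, y -200, z 133; y points along the bar to its free end (409 away), z up
- bar_knob (a point): point in the black knob that stands on the bar 120 from the pivot, 26 above the bar's top face; knob 18 across and 32 high, its neck 10 across
- tray: loose grey open tray 200 x 230 x 45, wall and floor 4, 0.9 kg. Origin under the middle of its floor, x along the 200 side, y along the 230 side, z up. Four modules stand in it two by two, 64 apart along x and 94 along y, ears along y
- module_1: power module of place 1 (rack y -123; all four alike, an absent one reads None): aluminium case 43 deep (its x -23 to 20), 32 wide (its y), 84 high (its z), 0.22 to 0.4 kg, vents and terminals in front. Origin under the case, x out of its front, z up. Grip it across the 32 from above. A 3 mm ear with a keyhole stands out on each side at the back
- module_1_mid (a point): middle of this module's case, 42 above its origin, same axes. Ears at its x -23 to -20, to y +-36, 42 to 84 above the origin; keyholes at y +-26: wide end 15 x 19 from 48 to 67 high, slot 7 wide up to 78, hung by the slots' tops. Raised 14 to 22 mm (best 18) the screw heads stand in the wide ends and it draws off along its +x, clear after 10 mm
- module_2: power module of place 2 (rack y -41; all four alike, an absent one reads None): aluminium case 43 deep (its x -23 to 20), 32 wide (its y), 84 high (its z), 0.22 to 0.4 kg, vents and terminals in front. Origin under the case, x out of its front, z up. Grip it across the 32 from above. A 3 mm ear with a keyhole stands out on each side at the back
- module_2_mid (a point): middle of this module's case, 42 above its origin, same axes. Ears at its x -23 to -20, to y +-36, 42 to 84 above the origin; keyholes at y +-26: wide end 15 x 19 from 48 to 67 high, slot 7 wide up to 78, hung by the slots' tops. Raised 14 to 22 mm (best 18) the screw heads stand in the wide ends and it draws off along its +x, clear after 10 mm
- module_3: power module of place 3 (rack y 41; all four alike, an absent one reads None): aluminium case 43 deep (its x -23 to 20), 32 wide (its y), 84 high (its z), 0.22 to 0.4 kg, vents and terminals in front. Origin under the case, x out of its front, z up. Grip it across the 32 from above. A 3 mm ear with a keyhole stands out on each side at the back
- module_3_mid (a point): middle of this module's case, 42 above its origin, same axes. Ears at its x -23 to -20, to y +-36, 42 to 84 above the origin; keyholes at y +-26: wide end 15 x 19 from 48 to 67 high, slot 7 wide up to 78, hung by the slots' tops. Raised 14 to 22 mm (best 18) the screw heads stand in the wide ends and it draws off along its +x, clear after 10 mm
- module_4: power module of place 4 (rack y 123; all four alike, an absent one reads None): aluminium case 43 deep (its x -23 to 20), 32 wide (its y), 84 high (its z), 0.22 to 0.4 kg, vents and terminals in front. Origin under the case, x out of its front, z up. Grip it across the 32 from above. A 3 mm ear with a keyhole stands out on each side at the back
- module_4_mid (a point): middle of this module's case, 42 above its origin, same axes. Ears at its x -23 to -20, to y +-36, 42 to 84 above the origin; keyholes at y +-26: wide end 15 x 19 from 48 to 67 high, slot 7 wide up to 78, hung by the slots' tops. Raised 14 to 22 mm (best 18) the screw heads stand in the wide ends and it draws off along its +x, clear after 10 mm
- multimeter: yellow and black multimeter 82 x 165 x 38 lying in front of the rack; not part of the job
- joystick: spare black joystick grip, 46 across its foot, 90 high, standing in front of the rack; not part of the job
- paper_roll: white roll of printer paper, 54 across, 58 high, standing; not part of the job
- screwdriver: screwdriver with a black handle, about 200 long, lying to the right of the rack; not part of the job
- model_eye: small test eye on a stand, 50 x 50 foot, 85 high; not part of the job
- flat_box: flat cardboard box 140 x 90 x 28; not part of the job
Mind the look-alikes: they are no part of the job. What is shaped like the module_4 but orange or yellow is not meant.

How it is judged:
By the outcome, as a careful person would: the job done as asked, in the order asked, and still so for the second after the job is handed in, with the robot touching nothing.
Of module_1, module_2, module_3, module_4 only 3 to 4 are there at a start; the rules pass over those that are not, and their reading is None.
At some moment in a run one of tray may be knocked a few centimetres aside while the robot is not near it.
Once in a run the grip may slacken for a moment while it holds something.
It also fails if it takes over 210 s, if anything falls off the work surface, if the arm or the gripper's body presses on something with over 40 N, if the wrist force passes 120 N, or if a joint passes its speed limit or range.

ROBOT

A 6-joint arm with a two-finger parallel gripper is mounted at the origin on the work surface. World frame = base frame: x ahead of the robot, y to its left, z up, the work surface at z = 0. Lengths are in mm, angles in rad, forces in N, time in s.
With the tool pointing down it reaches from about 300 to 775 mm from the base axis. Payload 14.6 kg.
Tool frame: the origin (TCP) lies at the very end of the fingers, on their centre line; the grasp point (between the pads) lies 19 mm behind it (manip.grip_point_offset is the distance from the TCP to the grasp point, in mm); z points along the fingers, y is the line along which they close (so a half turn about z gives the same grasp; the last joint's range is limited). The gripper opens to 94 mm and grips with 3 to 60 N. Pads are 16 mm wide; open, the fingers measure 119 mm over their backs; the gripper's body (75 mm by 177 mm) begins 78 mm behind the grasp point.
Start: joints at [-1.222, 0.3, 1.521, -0, 1.321, -0.067], TCP at [222.149, -503.129, 174.246] pointing down, gripper open.
Joint ranges: [-3.03, 3.03], [-0.79, 2.21], [0.23, 2.52], [-1.04, 4.18], [0, 3.07], [-2.55, 2.55]. Speed limits (rad/s): [2.22, 2.22, 2.57, 3.14, 3.14, 3.14].

INTERFACE

Orientations are given as [roll, pitch, yaw] about the fixed x, y, z axes, in that order (R = Rz(yaw) Ry(pitch) Rx(roll)).
In Python, from cell import telemetry, eyes, manip gives the robot as it stands.
- The arm moves only by the tool play_rows, never from a script. Its arguments are lists of equal length, an entry for each row: "translation": the shift along the world's x, y, z in m, a list of three; "yaw": the turn about the world's z in rad. A call has 1 to 12 rows; each row is the pose to reach, as a shift and turn from the pose commanded when the call began; what a row does not reach only later rows make up. A row lasts 1/8 s, in which the tool goes at most 62.5 mm and 10.7 degrees, less where a joint would pass 70% of its speed; a pose out of reach is approached as far as the arm can. A call with a gripper value outside its range is refused whole. "hand" is the opening, from 0 (shut) to 1 (fully open), set as the call begins (left out, the last holds). The fingers move at their own pace and stop on an object; "force" is the grip in N (left out, the last holds). Time passes only in rows, so rows that repeat a pose let the fingers close. It gives the time, the measured TCP pose, the force, the opening and the grip force at its end, in the units of the state.
- telemetry.read_state(): the state, without advancing time (a new reading comes with each control period).
- eyes.camera(name): name is "scene" or "side" or "wrist"; returns a dict with "pixels" (420x560x3 uint8, red, green, blue), "fx", "fy", "cx", "cy" (pixels), "cam_to_world" (4x4, takes a point from camera to world coordinates); the wrist camera has in their place "T_tool_cam" (4x4, takes a point from camera to tool coordinates, whose origin is the TCP and whose axes are the flange's). Camera axes: x right, y up, looking along -z (the intrinsics and any distortion apply to the point x, -y, -z); pixel columns grow to the right and rows downward; lengths in mm; the calibration is good to about 2 mm. A picture is of the moment at which its call begins: read the wrist's pose just before it. There is no depth.
- manip.sign_off(): hands the job in; it is judged then, once.
The state is a dict: "clock": time; "joints": joint angles; "qd": joint speeds; "effort": joint torques, N m; "eef_pos": TCP position; "eef_rot": TCP orientation; "wrist_force": force on the tool from outside, world axes, zero at the start; "moment": the same for the moment, N m; "finger_gap": finger opening in mm; "finger_force": force on a finger pad.
Only numpy, scipy, OpenCV 4.12 (cv2) and the standard library are available. Lean on these libraries where they do the work, as an engineer would, in place of code of your own. Each camera call takes 0.05 s, during which the arm holds its last target. There are 200 camera calls.

## Working session

There is one attempt and no reset: what is moved stays moved. The work goes in short steps, Python scripts to look and compute and a tool call to move; the robot and the scene stay as the last step left them, time stands still between calls to the robot, and variables do not carry over. Pictures are saved under pics/ and viewed, at most 14 in all, crops included, and the job is handed in when it is done.

Besides the shell and the picture viewer there is one more tool, called after "Call:" as name([rows], argument=value, ...), one row to a line, values as JSON. play_rows: Moves the arm, as the interface text tells. Its arguments: {"type":"object","properties":{"translation":{"type":"array","items":{"type":"array","items":{"type":"number"}}},"yaw":{"type":"array","items":{"type":"number"}},"hand":{"type":"number"},"force":{"type":"number"}},"required":["translation","yaw"]}

```bash
ls; mkdir -p pics; cat > h.py <<'E'
import numpy as np, cv2
from cell import telemetry, eyes, manip
from scipy.spatial.transform import Rotation as R
def snap(name,fn=None):
    s=telemetry.read_state(); c=eyes.camera(name)
    if 'cam_to_world' in c: T=np.array(c['cam_to_world'])
    else:
        W=np.eye(4); W[:3,:3]=R.from_euler('xyz',s['eef_rot']).as_matrix(); W[:3,3]=s['eef_pos']
        T=W@np.array(c['T_tool_cam'])
    c['T']=T
    if fn: cv2.imwrite('pics/'+fn,np.ascontiguousarray(c['pixels'][:,:,::-1]))
    return c
def ray(c,u,v):
    d=np.array([(u-c['cx'])/c['fx'],-(v-c['cy'])/c['fy'],-1.])
    return c['T'][:3,3],c['T'][:3,:3]@d
def onz(c,u,v,z):
    o,d=ray(c,u,v); return o+d*(z-o[2])/d[2]
def proj(c,p):
    q=np.linalg.inv(c['T'])@np.append(p,1); return c['cx']+c['fx']*q[0]/-q[2], c['cy']+c['fy']*q[1]/q[2]
def two(c1,p1,c2,p2):
    A=[];b=[]
    o1,d1=ray(c1,*p1);o2,d2=ray(c2,*p2)
    t=np.linalg.lstsq(np.c_[d1,-d2],o2-o1,rcond=None)[0]
    a,bb=o1+d1*t[0],o2+d2*t[1]; return (a+bb)/2,np.linalg.norm(a-bb)
E
python3 - <<'E'
from h import *
for n in('scene','side','wrist'):
    c=snap(n,n+'0.png'); print(n,[k for k in c],c['fx'],c['cx'],c['cy'],c.get('dist',''));print(c['T'].round(3))
print(telemetry.read_state(), manip.grip_point_offset)
E
```

```text
pics
scene ['pixels', 'fx', 'fy', 'cx', 'cy', 'cam_to_world', 'T'] 401.9492570633362 280.5666578377431 205.0124278521448 
[[-3.200000e-02 -5.750000e-01  8.170000e-01  1.342168e+03]
 [ 9.990000e-01 -3.000000e-03  3.700000e-02 -4.094000e+00]
 [-1.800000e-02  8.180000e-01  5.750000e-01  6.947750e+02]
 [ 0.000000e+00  0.000000e+00  0.000000e+00  1.000000e+00]]
side ['pixels', 'fx', 'fy', 'cx', 'cy', 'cam_to_world', 'T'] 505.5448613531051 276.95989302259784 206.60383014660724 
[[ 9.940000e-01  6.000000e-02 -8.900000e-02  4.070080e+02]
 [-1.080000e-01  5.670000e-01 -8.170000e-01 -1.100013e+03]
 [ 1.000000e-03  8.220000e-01  5.700000e-01  8.455100e+02]
 [ 0.000000e+00  0.000000e+00  0.000000e+00  1.000000e+00]]
wrist ['pixels', 'fx', 'fy', 'cx', 'cy', 'T_tool_cam', 'T'] 299.0234018087628 284.2463784860754 202.61644476324156 
[[ 4.05000e-01  8.88000e-01  2.17000e-01  2.84152e+02]
 [-9.14000e-01  3.94000e-01  9.40000e-02 -4.74340e+02]
 [-2.00000e-03 -2.36000e-01  9.72000e-01  3.83988e+02]
 [ 0.00000e+00  0.00000e+00  0.00000e+00  1.00000e+00]]
{'clock': 0.15, 'joints': array([-1.22161438e+00,  3.00287153e-01,  1.52145794e+00, -1.41318824e-05,
        1.32069160e+00, -6.65687011e-02]), 'qd': array([-0.00085155, -0.00175353, -0.001514  ,  0.00077489, -0.00078282,
        0.0010254 ]), 'effort': array([ 8.16724078e-04, -5.31960118e+01, -3.52822888e+01,  7.07688346e-02,
        2.35476403e-02, -3.81718132e-05]), 'eef_pos': array([ 222.0616954 , -502.92414258,  173.83933556]), 'eef_rot': array([-3.14074957e+00, -4.24866165e-05,  4.15754129e-01]), 'wrist_force': array([-0.04034981,  0.10337235,  0.23240282]), 'moment': array([-0.01452369,  0.01388948,  0.00899235]), 'finger_force': 0.0, 'finger_gap': 93.93832799428378} 18.8
```

View pics/scene0.png

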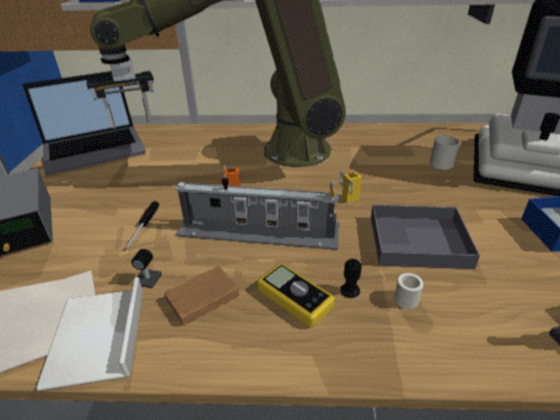

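View pics/side0.png

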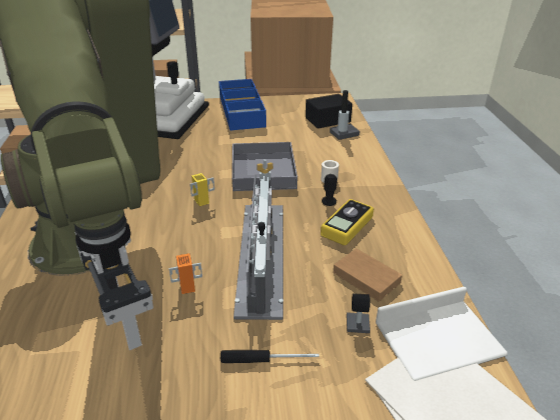

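The scene view shows the rack at about (180-340, 185-245). The knob is at (225,183), the wing nut near (332,187), and modules are visible at columns 240, 272 and 303. The tray is at (375-472, 208-265). The side view shows the bar running from the knob at (262,230) to the nut at (265,167). Next I'll zoom in.

```bash
python3 - <<'E'
import cv2,numpy as np
a=cv2.imread('pics/scene0.png')[165:275,165:365]; b=cv2.imread('pics/side0.png')[150:325,215:315]
a=cv2.resize(a,None,fx=4,fy=4,interpolation=cv2.INTER_CUBIC); cv2.imwrite('pics/z1.png',a)
b=cv2.resize(b,None,fx=3.4,fy=3.4,interpolation=cv2.INTER_CUBIC);cv2.imwrite('pics/z2.png',b)
E
```

```text
(no output)
```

View pics/z1.png

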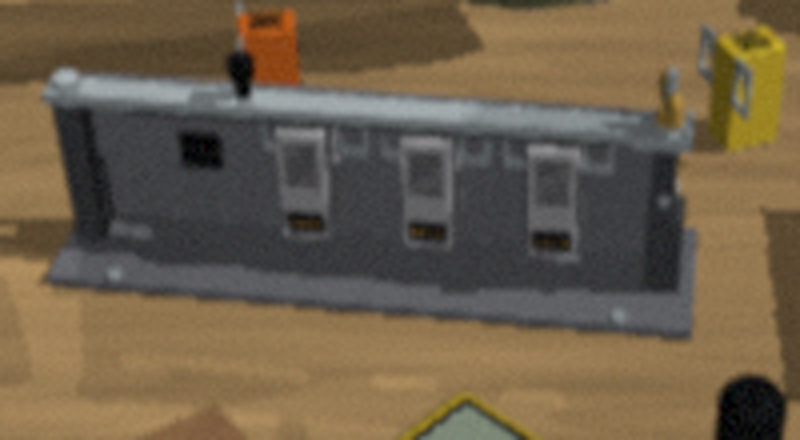

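View pics/z2.png

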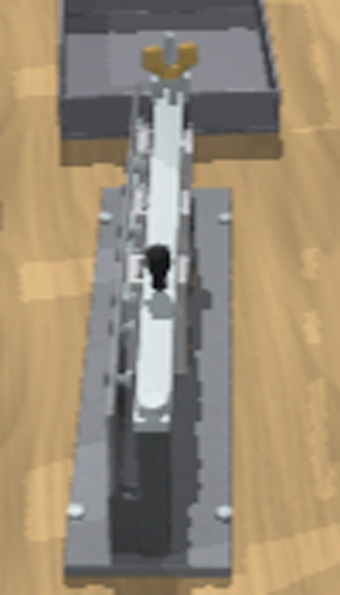

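Place 1 is empty; modules 2, 3 and 4 are hung. In the zooms I read these positions, in full-image pixels:

| Item | Scene | Side |
|---|---|---|
| Knob | (225,182) | (261.5,227) |
| Nut | (332,191) | (264.7,167.6) |
| Front base screws | (193.2,233.2), (319.5,243.7) | (280.9,300.6), (280.9,213.5) |

```bash
python3 - <<'E'
from h import *
s=snap('scene');d=snap('side')
for n,a,b in[('knob',(225,182),(261.5,227)),('nut',(332,191),(264.7,167.6)),('scrL',(193.2,233.2),(280.9,300.6)),('scrR',(319.5,243.7),(280.9,213.5))]:
    p,e=two(s,a,d,b);print(n,p.round(1),round(e,1))
print('barend side',onz(d,259.7,264.7,133).round(1))
for u,v in[(373,208),(459,208),(472.5,255),(377,255)]: print('tray',onz(s,u,v,45).round(1))
for u,v in[(232,165),(353,175)]: print('look',onz(s,u,v,84).round(1))
for u,v in[(234,144.5),(292.5,144.5),(296,185),(234,187)]: print('traysd',onz(d,u,v,45).round(1))
for n,z in(('roll',(409,276)),('joy',(352,262))):print(n,onz(s,*z,58).round(1))
E
```

```text
knob [ 471.5 -184.8  153.3] 0.8
nut [503.2  86.7 148.2] 1.1
scrL [ 505.7 -280.2   11.9] 0.7
scrR [544.9  58.7  11.9] 0.3
barend side [ 458.8 -290.2  133. ]
tray [431.3 210.1  45. ]
tray [429.8 444.4  45. ]
tray [620.7 413.7  45. ]
tray [623.3 189.8  45. ]
look [ 259.7 -200.5   84. ]
look [319.4 164.7  84. ]
traysd [427.7 427.7  45. ]
traysd [624. 407.  45.]
traysd [600.4 152.5  45. ]
traysd [417.5 160.8  45. ]
roll [704.8 244.4  58. ]
joy [662.  125.4  58. ]
```

Call:
play_rows([
  [0.0,0.0,0.06],
  [0.02,0.05,0.1],
  [0.05,0.1,0.11],
  [0.075,0.155,0.11],
  [0.1,0.21,0.11],
  [0.125,0.265,0.11],
  [0.15,0.32,0.11],
  [0.18,0.375,0.11],
  [0.205,0.43,0.11],
  [0.23,0.485,0.11],
  [0.255,0.54,0.11],
  [0.281,0.59,0.11],
], yaw=[0,-0.05,-0.1,-0.15,-0.2,-0.25,-0.3,-0.35,-0.4,-0.45,-0.5,-0.52])

```text
clock: 1.75
eef_pos: [503.6, 89.1, 284.3]
eef_rot: [-3.142, -0.0, -0.105]
wrist_force: [1.4, 0.1, -0.2]
finger_gap: 94.1
finger_force: 0.0
```

Call:
play_rows([
  [0,0,0],
  [0,0,0],
  [0,0,0],
], yaw=[0,0,0])

```text
clock: 2.12
eef_pos: [502.9, 85.8, 284.6]
eef_rot: [-3.142, -0.0, -0.106]
wrist_force: [-0.3, -0.3, -0.2]
finger_gap: 94.1
finger_force: 0.0
```

```bash
python3 - <<'E'
from h import *
c=snap('wrist','w1.png'); s=telemetry.read_state(); print(s['eef_pos'],s['eef_rot'],s['joints'])
print('pred nut',proj(c,[503.2,86.7,152]),'bolt top',proj(c,[503.2,86.7,173]))
E
```

```text
[502.9519621   85.82258679 284.59621994] [-3.14154113e+00 -6.04987477e-04 -1.05671409e-01] [ 9.72571202e-02  1.48247306e-01  1.45257459e+00 -7.14958412e-05
  1.54016780e+00  1.77372701e+00]
pred nut (np.float64(284.61826157737073), np.float64(189.34375645534337)) bolt top (np.float64(284.63494410865377), np.float64(193.031868745087))
```

View pics/w1.png

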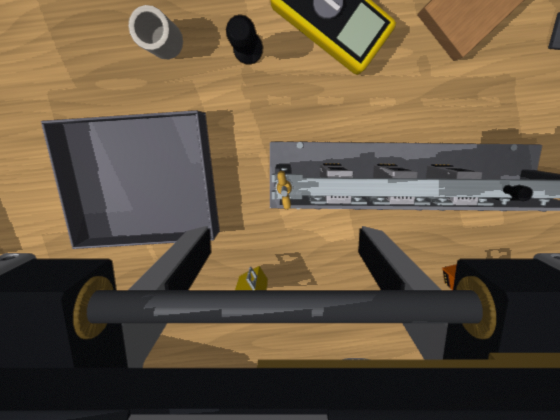

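The nut is at about (284,188), which matches the prediction. Its wings run nearly along image vertical (world x), with the bar to the right and the knob at (520,191). I'll measure the wing angle and the tray next.

```bash
python3 - <<'E'
from h import *
c=snap('wrist'); im=np.ascontiguousarray(c['pixels'][:,:,::-1])
h=cv2.cvtColor(im,cv2.COLOR_BGR2HSV)
m=cv2.inRange(h,(8,110,70),(30,255,255)); roi=np.zeros_like(m); roi[160:212,272:300]=255; m&=roi
# exclude wood outside of base: keep biggest blob
n,l,st,ce=cv2.connectedComponentsWithStats(m); k=1+np.argmax(st[1:,4]); print(st[k],ce[k])
v,u=np.where(l==k); P=np.array([onz(c,a,b,154)[:2] for a,b in zip(u,v)]); q=P-P.mean(0); w,V=np.linalg.eigh(q.T@q); d=V[:,1]
print('cent',P.mean(0),'ang',np.arctan2(d[1],d[0]),'ext',np.ptp(q@d),np.ptp(q@V[:,0]))
# tray: grey rim corners by colour
m=cv2.inRange(h,(0,0,0),(180,90,255)); m=cv2.inRange(h,(100,15,20),(140,120,140)); roi[:]=0; roi[90:260,30:230]=255
m2=cv2.morphologyEx(m&roi,cv2.MORPH_CLOSE,np.ones((7,7))); m2=cv2.morphologyEx(m2,cv2.MORPH_OPEN,np.ones((9,9)))
cn=max(cv2.findContours(m2,0,2)[0],key=cv2.contourArea); print(cv2.contourArea(cn)); ap=cv2.approxPolyDP(cv2.convexHull(cn),8,True)[:,0]; print(ap.tolist(),cv2.minAreaRect(cn))
for p in ap: print(onz(c,*p,45).round(1))
E
```

```text
[277 171  14  23 184] [282.625      182.01086957]
cent [512.41882434  88.10283543] ang -2.955075465669467 ext 27.589249713701477 15.780785555925128
19059.0
[[203, 114], [216, 232], [73, 247], [44, 122]] ((130.46240234375, 179.93585205078125), (128.44821166992188, 165.8983917236328), 86.18592071533203)
[604.9 194.5  45. ]
[425.2 204.3  45. ]
[424.1 436.8  45. ]
[618.  426.3  45. ]
```

Call:
play_rows([
  [0,0.0,-0.05],
  [0,0.001,-0.09],
  [0,0.001,-0.09],
  [0,0.001,-0.09],
], yaw=[0,0,0,0], hand=0.5)

```text
clock: 2.72
eef_pos: [503.9, 87.6, 196.2]
eef_rot: [-3.141, -0.002, -0.105]
wrist_force: [0.5, 0.8, 0.3]
finger_gap: 57.3
finger_force: 0.0
```

```bash
python3 - <<'E'
from h import *
c=snap('wrist'); im=np.ascontiguousarray(c['pixels'][:,:,::-1])
u,v=map(int,proj(c,[503.2,86.7,152])); print(u,v,telemetry.read_state()['eef_pos'])
x0,y0=u-50,v-45
cv2.imwrite('pics/w2.png',cv2.resize(im[y0:y0+90,x0:x0+100],None,fx=6,fy=6,interpolation=cv2.INTER_CUBIC)); print(x0,y0)
np.save('T.npy',c['T'])
E
```

```text
286 209 [503.98145064  87.72377476 196.38414906]
236 164
```

View pics/w2.png

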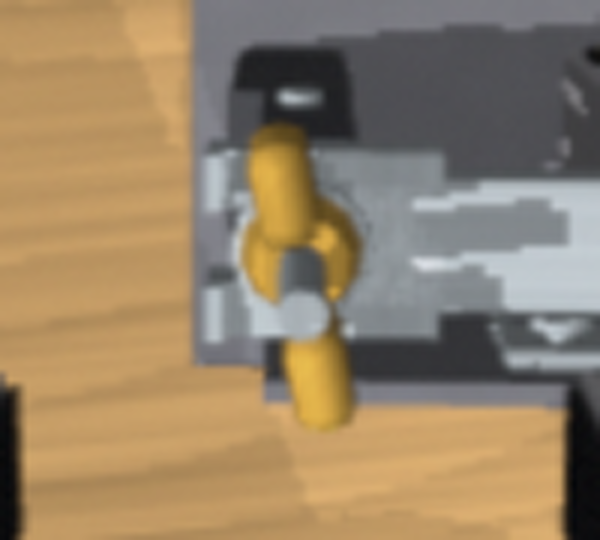

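The wings run from crop (280,140) to (325,415), and the bolt top is at (305,312).

```bash
python3 - <<'E'
from h import *
c=snap('wrist')
f=lambda a,b,z:onz(c,236+a/6,164+b/6,z)
a,b=f(280,140,160),f(325,415,160); print(a,b,np.linalg.norm(a-b),np.arctan2(*(a-b)[1::-1]),(a+b)/2); print(f(305,312,173))
E
```

```text
[525.03804954  88.25096753 160.        ] [484.05732628  86.00468176 160.        ] 41.042240181214446 0.05475843243284705 [504.54768791  87.12782465 160.        ]
[503.54818854  87.02901024 173.        ]
```

Call:
play_rows([
  [0,-0.0005,-0.02],
  [0,-0.0005,-0.04],
  [0,-0.0005,-0.05],
  [0,-0.0005,-0.05],
], yaw=[0.16,0.16,0.16,0.16])

```text
clock: 3.32
eef_pos: [503.3, 87.4, 144.6]
eef_rot: [-3.142, -0.0, 0.056]
wrist_force: [-0.1, -0.4, 0.3]
finger_gap: 46.6
finger_force: 0.0
```

Call:
play_rows([
  [0,0,0],
  [0,0,0],
  [0,0,0],
  [0,0,0],
  [0,0,0],
], yaw=[0,0,0,0,0], hand=0, force=25)

```text
clock: 3.95
eef_pos: [503.2, 87.3, 144.3]
eef_rot: [3.142, -0.0, 0.056]
wrist_force: [-0.3, -0.1, -0.1]
finger_gap: 1.5
finger_force: 0.0
```

```bash
python3 - <<'E'
from h import *
s=telemetry.read_state();print(s['finger_gap'],s['finger_force'],s['moment'],s['eef_pos'])
c=snap('wrist'); im=np.ascontiguousarray(c['pixels'][:,:,::-1])
print(proj(c,[503.5,87,160]))
cv2.imwrite('pics/w3.png',cv2.resize(im[150:350,180:400],None,fx=3,fy=3))
E
```

```text
1.4837114502937483 0.0 [-0.01665854 -0.04376955 -0.02996063] [503.15244961  87.3487507  144.27774327]
(np.float64(286.8232372365709), np.float64(231.2426585242564))
```

View pics/w3.png

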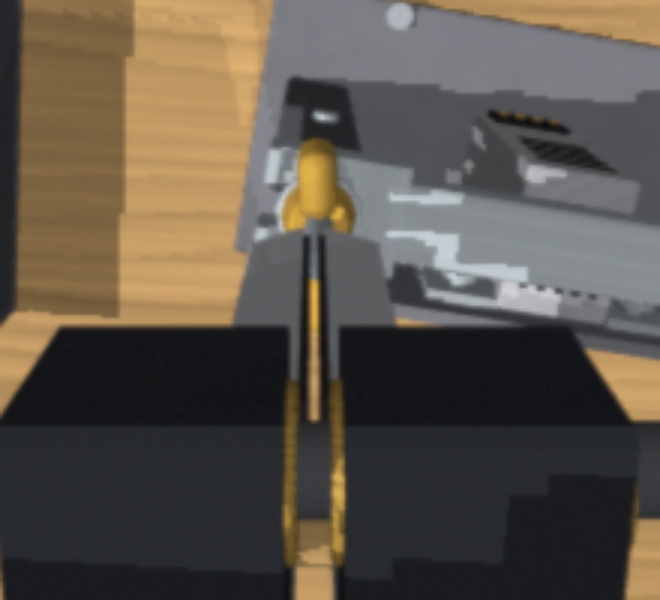

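Call:
play_rows([
  [0,0,0],
  [0,0,0],
  [0,0,0],
], yaw=[0,0,0])

```text
clock: 4.38
eef_pos: [503.2, 87.4, 144.2]
eef_rot: [-3.142, -0.0, 0.056]
wrist_force: [-0.3, 0.0, 1.9]
finger_gap: 0.5
finger_force: 0.0
```

```bash
python3 - <<'E'
from h import *
s=telemetry.read_state();print(s['finger_gap'],s['finger_force'],s['moment'],s['eef_pos'])
c=snap('wrist')
for x in(-8,0,8):
  for z in (144,163): print(x,z,np.round(proj(c,[503.2+x,87.3,z]),1))
e=snap('scene'); d=snap('side')
a=cv2.resize(d['pixels'][120:220,215:315,::-1],None,fx=4,fy=4,interpolation=cv2.INTER_CUBIC)
b=cv2.resize(e['pixels'][130:230,282:382,::-1],None,fx=4,fy=4,interpolation=cv2.INTER_CUBIC)
cv2.imwrite('pics/w4.png',np.hstack([a,b]))
E
```

```text
0.5129979251685243 0.0 [-0.00770827  0.08020856  0.03104521] [503.1546058   87.38579294 144.24186581]
-8 144 [285.6 234.7]
-8 163 [285.8 244.2]
0 144 [286.3 224.5]
0 163 [286.4 233.1]
8 144 [286.9 214.1]
8 163 [287.1 221.8]
```

View pics/w4.png

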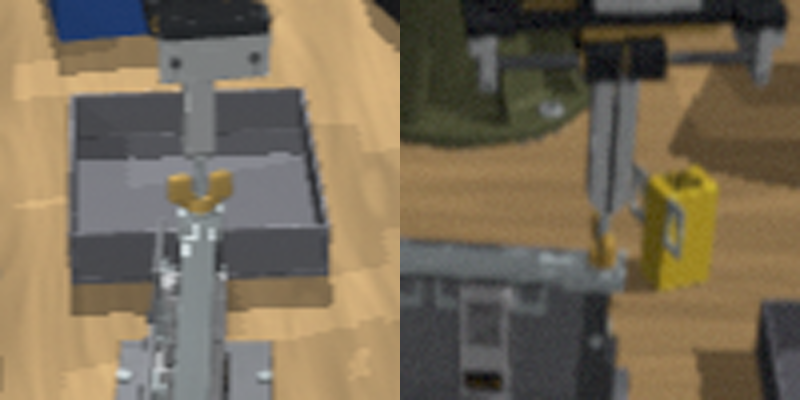

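```bash
python3 - <<'E'
from h import *
e=snap('scene'); d=snap('side')
print(two(e,(332.75,182.5),d,(264.8,158)))
print(two(e,(332.5,190),d,(264.8,167.5)))
for z in (144,173,200): print(z,proj(e,[503.2,87.4,z]),proj(d,[503.2,87.4,z]))
E
```

```text
(array([504.66478867,  87.73447328, 175.66648271]), np.float64(4.469123049577522))
(array([502.84950273,  87.26474183, 149.56693667]), np.float64(1.5254065915426127))
144 (np.float64(332.28864471863005), np.float64(192.22573448803436)) (np.float64(264.8120504526284), np.float64(168.9908785481013))
173 (np.float64(332.9478444764074), np.float64(182.302687174758)) (np.float64(264.6786952960268), np.float64(159.6889076489305))
200 (np.float64(333.5820211638411), np.float64(172.75631644246428)) (np.float64(264.5515931585947), np.float64(150.8231058775949))
```

The views show the closed fingers ending just above the bolt top, at z of about 174. The real fingertips are therefore about 30 mm above the reported TCP, so I'll apply that offset from here on.

Call:
play_rows([
  [0,0,0.005],
  [0,0,0.005],
  [0,0,0.005],
  [0,0,-0.01],
  [0,0,-0.02],
  [0,0,-0.026],
  [0,0,-0.028],
  [0,0,-0.028],
], yaw=[0,0,0,0,0,0,0,0], hand=0.32)

```text
clock: 5.62
eef_pos: [503.2, 87.4, 116.3]
eef_rot: [-3.142, -0.0, 0.056]
wrist_force: [-0.6, 0.2, 0.1]
finger_gap: 30.3
finger_force: 0.0
```

Call:
play_rows([
  [0,0,0],
  [0,0,0],
  [0,0,0],
  [0,0,0],
  [0,0,0],
], yaw=[0,0,0,0,0], hand=0, force=25)

```text
clock: 6.25
eef_pos: [503.3, 87.3, 116.4]
eef_rot: [3.142, -0.0, 0.056]
wrist_force: [-0.5, -1.4, 1.7]
finger_gap: 8.6
finger_force: 25.0
```

Call:
play_rows([
  [0,0,0.0002],
  [0,0,0.0005],
  [0,0,0.0008],
  [0,0,0.001],
  [0,0,0.0013],
  [0,0,0.0015],
  [0,0,0.0018],
  [0,0,0.002],
  [0,0,0.0023],
  [0,0,0.0026],
  [0,0,0.0028],
  [0,0,0.003],
], yaw=[0.17,0.34,0.51,0.68,0.85,1.02,1.19,1.36,1.53,1.7,1.87,2.0])

```text
clock: 7.75
eef_pos: [503.7, 87.1, 119.4]
eef_rot: [3.141, 0.001, 2.06]
wrist_force: [4.4, -1.1, -0.7]
finger_gap: 8.4
finger_force: 25.0
```

Call:
play_rows([
  [0,0,0.0002],
  [0,0,0.0005],
  [0,0,0.0008],
  [0,0,0.001],
  [0,0,0.0013],
  [0,0,0.0015],
  [0,0,0.0018],
  [0,0,0.002],
  [0,0,0.0023],
  [0,0,0.0026],
  [0,0,0.0027],
  [0,0,0.0027],
], yaw=[0.17,0.34,0.51,0.68,0.85,1.02,1.19,1.36,1.53,1.7,1.85,1.85])

```text
clock: 9.25
eef_pos: [503.2, 87.2, 122.2]
eef_rot: [-3.141, -0.0, -2.378]
wrist_force: [-1.4, -2.8, 3.4]
finger_gap: 8.3
finger_force: 25.0
```

Call:
play_rows([
  [0,0,0],
  [0,0,0],
  [0,0,0.0],
  [0,0,0.03],
  [0,0,0.045],
  [0.0013,-0.02,0.045],
  [0.0013,-0.04,0.045],
  [0.0013,-0.0404,0.045],
  [0.0013,-0.0404,0.045],
  [0.0013,-0.0404,0.045],
], yaw=[0,0,0,0,-0.17,-0.34,-0.51,-0.68,-0.85,-0.88], hand=0.32)

```text
clock: 10.5
eef_pos: [504.4, 47.0, 166.9]
eef_rot: [3.142, -0.0, 3.025]
wrist_force: [0.5, -0.1, -0.5]
finger_gap: 30.0
finger_force: 0.0
```

Call:
play_rows([
  [0,0,0],
  [0,0,-0.02],
  [0,0,-0.04],
  [0,0,-0.042],
  [0,0,-0.042],
], yaw=[0,0,0,0,0], hand=0)

```text
clock: 11.12
eef_pos: [504.7, 47.0, 125.6]
eef_rot: [3.142, 0.001, 3.027]
wrist_force: [0.3, -0.1, -0.3]
finger_gap: 0.3
finger_force: 0.0
```

```bash
python3 - <<'E'
from h import *
e=snap('scene'); d=snap('side')
a=cv2.resize(d['pixels'][120:220,215:315,::-1],None,fx=4,fy=4,interpolation=cv2.INTER_CUBIC)
b=cv2.resize(e['pixels'][130:230,282:382,::-1],None,fx=4,fy=4,interpolation=cv2.INTER_CUBIC)
cv2.imwrite('pics/w5.png',np.hstack([a,b]))
E
```

```text
(no output)
```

View pics/w5.png

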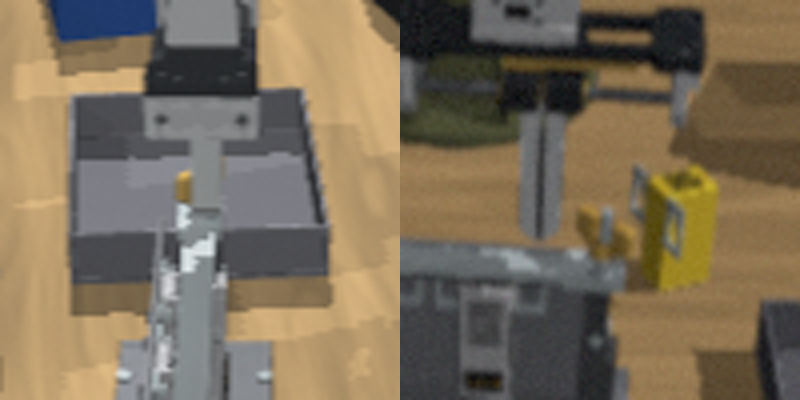

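Call:
play_rows([
  [0.001,0.01,0],
  [0.0022,0.019,0],
  [0.003,0.026,0],
  [0.0039,0.034,0],
  [0.0049,0.042,0],
  [0.0058,0.05,0],
  [0.0067,0.058,0],
  [0.0077,0.066,0],
  [0.0086,0.074,0],
  [0.0095,0.082,0],
  [0.0095,0.082,0],
  [0.0095,0.082,0.01],
], yaw=[0,0,0,0,0,0,0,0,0,0,0,0])

```text
clock: 12.72
eef_pos: [513.6, 128.8, 134.8]
eef_rot: [-3.141, -0.001, 3.026]
wrist_force: [-0.2, 0.9, -0.4]
finger_gap: 0.2
finger_force: 0.0
```

Call:
play_rows([
  [0,0,0.05],
  [0,-0.04,0.07],
  [-0.005,-0.09,0.07],
  [-0.012,-0.14,0.07],
  [-0.019,-0.19,0.07],
  [-0.03,-0.25,0.07],
  [-0.034,-0.29,0.07],
  [-0.041,-0.314,0.07],
  [-0.041,-0.314,0.07],
], yaw=[0,0,0,0,0,0,0,0,0], hand=0.45)

```text
clock: 13.85
eef_pos: [472.5, -186.4, 205.5]
eef_rot: [-3.141, 0.0, 3.023]
wrist_force: [0.5, 0.7, 0.2]
finger_gap: 42.6
finger_force: 0.0
```

```bash
python3 - <<'E'
from h import *
e=snap('scene'); d=snap('side'); w=snap('wrist','w6w.png')
print(telemetry.read_state()['eef_pos'])
a=cv2.resize(d['pixels'][120:260,215:315,::-1],None,fx=4,fy=4,interpolation=cv2.INTER_CUBIC)
b=cv2.resize(e['pixels'][130:270,200:300,::-1],None,fx=4,fy=4,interpolation=cv2.INTER_CUBIC)
b=cv2.resize(e['pixels'][140:280,282:382,::-1],None,fx=4,fy=4,interpolation=cv2.INTER_CUBIC)
cv2.imwrite('pics/w6.png',np.hstack([a,b]))
for z in(145,160,175): print(z,proj(w,[471.5,-184.8,z]))
E
```

```text
[ 473.13791948 -184.38143854  205.30789385]
145 (np.float64(282.4245548042219), np.float64(204.15150842285405))
160 (np.float64(282.32894470708635), np.float64(208.21544528432213))
175 (np.float64(282.2221596456479), np.float64(212.7543774728203))
```

View pics/w6.png

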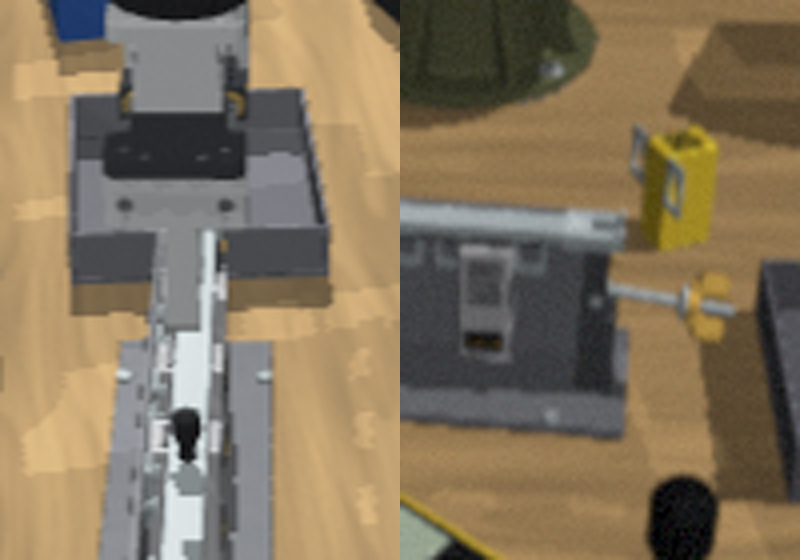

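The bolt has dropped aside to +y and the nut lies level at about (710,305) in the right crop. The knob is next; I'll locate it by mask in the wrist image.

```bash
python3 - <<'E'
from h import *
c=snap('wrist'); im=c['pixels']; print(telemetry.read_state()['eef_pos'])
g=im.max(2); m=(g<45).astype(np.uint8); roi=np.zeros_like(m); roi[180:238,250:315]=1; m*=roi
n,l,st,ce=cv2.connectedComponentsWithStats(m)
for i in range(1,n):
    if st[i,4]>20: print(st[i],ce[i],onz(c,*ce[i],165).round(1))
E
```

```text
[ 473.20032626 -184.261594    205.25292198]
[274 197  18  21 289] [282.24221453 207.19377163] [ 469.4 -184.2  165. ]
```

Call:
play_rows([
  [-0.002,0,-0.04],
  [-0.002,0,-0.08],
  [-0.002,0,-0.092],
  [-0.002,0,-0.092],
], yaw=[0,0,0,0])

```text
clock: 14.55
eef_pos: [471.2, -184.7, 113.4]
eef_rot: [3.142, -0.0, 3.026]
wrist_force: [-0.7, 0.3, -0.3]
finger_gap: 42.5
finger_force: 0.0
```

Call:
play_rows([
  [0,0,0],
  [0,0,0],
  [0,0,0],
  [0,0,0],
  [0,0,0],
], yaw=[0,0,0,0,0], hand=0, force=15)

```text
clock: 15.18
eef_pos: [471.3, -185.8, 113.7]
eef_rot: [-3.14, 0.001, 3.026]
wrist_force: [-0.9, -4.5, 3.3]
finger_gap: 17.0
finger_force: 15.0
```

Call:
play_rows([
  [0.0166,-0.003,0],
  [0.0327,-0.0084,0],
  [0.0478,-0.0159,0],
  [0.0617,-0.0256,0],
  [0.0741,-0.037,0],
  [0.0848,-0.0501,0],
  [0.0936,-0.0646,0],
  [0.1002,-0.0802,0],
  [0.1045,-0.0965,0],
  [0.1066,-0.1133,0],
  [0.1062,-0.1301,0],
  [0.1062,-0.1301,0],
], yaw=[-0.141,-0.282,-0.423,-0.564,-0.705,-0.846,-0.987,-1.128,-1.269,-1.41,-1.55,-1.55])

```text
clock: 16.68
eef_pos: [577.7, -316.3, 113.7]
eef_rot: [3.139, 0.001, 1.473]
wrist_force: [4.5, 0.6, 4.4]
finger_gap: 17.7
finger_force: 15.0
```

Call:
play_rows([
  [0,0,0],
  [0,0,0],
  [0,0,0.03],
  [0,0,0.07],
  [-0.02,0.03,0.09],
  [-0.04,0.06,0.09],
  [-0.055,0.09,0.09],
  [-0.07,0.12,0.09],
  [-0.09,0.15,0.09],
  [-0.1,0.17,0.09],
  [-0.1,0.17,0.09],
  [-0.1,0.17,0.09],
], yaw=[0,0,0,0.15,0.33,0.51,0.69,0.87,1.05,1.23,1.41,1.55], hand=0.6)

```text
clock: 18.18
eef_pos: [476.9, -144.5, 202.9]
eef_rot: [3.141, -0.0, 3.032]
wrist_force: [-1.0, 0.6, 0.2]
finger_gap: 56.2
finger_force: 0.0
```

Call:
play_rows([
  [0,0,0],
  [0,0,0],
], yaw=[0,0])

```text
clock: 18.42
eef_pos: [477.0, -145.0, 202.8]
eef_rot: [3.141, -0.0, 3.023]
wrist_force: [0.1, 0.2, -0.3]
finger_gap: 56.8
finger_force: 0.0
```

```bash
python3 - <<'E'
from h import *
c=snap('wrist','w7.png');print(telemetry.read_state()['eef_pos'])
u=lambda rx,ry,z: np.round(proj(c,[456+.9933*rx+.1157*ry,-102.8-.1157*rx+.9933*ry,z]),1)
for k,y in((2,-41),(3,41),(4,123)): print(k,[u(x,y+s*16,119).tolist() for x in(.5,43.5) for s in(-1,1)])
E
```

```text
[ 477.05080027 -145.05589978  202.84530027]
2 [[265.0, 175.3], [297.3, 175.2], [265.7, 217.0], [297.0, 217.0]]
3 [[347.8, 175.1], [380.2, 175.1], [345.8, 216.9], [377.1, 216.8]]
4 [[430.7, 175.0], [463.0, 174.9], [426.0, 216.7], [457.2, 216.7]]
```

View pics/w7.png

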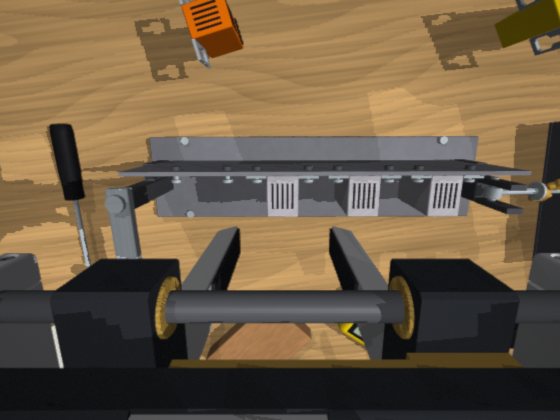

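Modules 2, 3 and 4 are seen from above at columns 283, 363 and 445, within 2 px of the prediction. The bar is out of the way and the fingers straddle module 2, so I'm going down.

Call:
play_rows([
  [0.002,0,-0.05],
  [0.002,0,-0.1],
  [0.002,0,-0.14],
  [0.002,0,-0.155],
  [0.002,0,-0.155],
], yaw=[0,0,0,0,0])

```text
clock: 19.1
eef_pos: [479.2, -145.1, 48.1]
eef_rot: [3.141, -0.001, 3.025]
wrist_force: [-0.2, -0.2, 0.8]
finger_gap: 56.7
finger_force: 0.0
```

Call:
play_rows([
  [0,0,0],
  [0,0,0],
  [0,0,0],
  [0,0,0],
  [0,0,0],
], yaw=[0,0,0,0,0], hand=0, force=50)

```text
clock: 19.73
eef_pos: [479.7, -145.9, 48.9]
eef_rot: [-3.14, 0.002, 3.026]
wrist_force: [0.5, -4.8, 3.1]
finger_gap: 31.6
finger_force: 49.9
```

Call:
play_rows([
  [0,-0.001,0.006],
  [0,-0.001,0.012],
  [0,-0.001,0.018],
  [0,-0.001,0.018],
  [0,-0.001,0.018],
], yaw=[0,0,0,0,0])

```text
clock: 20.35
eef_pos: [479.5, -146.2, 66.3]
eef_rot: [-3.141, 0.001, 3.026]
wrist_force: [4.7, 0.0, -1.1]
finger_gap: 31.9
finger_force: 49.9
```

Call:
play_rows([
  [0.006,-0.0007,0],
  [0.012,-0.0014,0],
  [0.02,-0.0023,0],
  [0.035,-0.004,0],
  [0.05,-0.0058,0],
  [0.05,-0.0058,0],
], yaw=[0,0,0,0,0,0])

```text
clock: 21.1
eef_pos: [529.6, -151.9, 65.5]
eef_rot: [3.141, -0.001, 3.026]
wrist_force: [0.2, -0.4, -4.5]
finger_gap: 31.9
finger_force: 49.9
```

Call:
play_rows([
  [0,0,0.04],
  [0,0,0.08],
  [0,0,0.09],
  [0,0,0.09],
], yaw=[0,0,0,0])

```text
clock: 21.6
eef_pos: [528.8, -151.8, 155.2]
eef_rot: [3.142, -0.0, 3.026]
wrist_force: [-0.2, -0.0, -4.3]
finger_gap: 31.7
finger_force: 49.9
```

```bash
cat > tray.py <<'E'
from h import *
import sys
def tray(v=True):
    c=snap('scene'); h=cv2.cvtColor(np.ascontiguousarray(c['pixels']),cv2.COLOR_RGB2HSV)
    m=((h[:,:,1]<70)&(h[:,:,2]<170)).astype(np.uint8); roi=np.zeros_like(m); roi[195:280,345:500]=1; m*=roi
    m=cv2.morphologyEx(m,cv2.MORPH_OPEN,np.ones((5,5)))
    n,l,st,_=cv2.connectedComponentsWithStats(m); k=1+np.argmax(st[1:,4])
    cn=cv2.findContours((l==k).astype(np.uint8),0,2)[0][0]; hull=cv2.convexHull(cn)
    ap=cv2.approxPolyDP(hull,5,True)[:,0]
    if v: print(st[k],ap.tolist())
    q=ap.astype(float)
    tl=q[np.argmin(q.sum(1))]; tr=q[np.argmax(q[:,0]-q[:,1]-1000*(q[:,1]>230))]
    br=q[np.argmax(q.sum(1))]; bl=q[np.argmax(q[:,1]-q[:,0])]
    P=[onz(c,*tl,45),onz(c,*tr,45),onz(c,*br,0),onz(c,*bl,0)]
    P=np.array(P)[:,:2]
    if v: print(P.round(1).tolist(),'edges',[round(float(np.linalg.norm(P[i]-P[(i+1)%4]))) for i in range(4)])
    y=P[1]-P[0]+P[2]-P[3]; x=P[3]-P[0]+P[2]-P[1]
    return P.mean(0),np.arctan2(-y[0],y[1]),np.arctan2(x[1],x[0])
if __name__=='__main__': print(*tray())
E
python3 tray.py
```

```text
[ 375  211  111   67 6171] [[376, 211], [462, 214], [485, 261], [482, 276], [384, 273]]
[[445.4, 216.1], [457.5, 443.4], [644.3, 438.8], [637.5, 209.6]] edges [228, 187, 229, 192]
[546.17391146 326.95014539] -0.041723268527665336 -0.029089453399231992
```

The tray has moved about 25 mm toward +x since the first look. It is now centred near (546,327) with yaw of about -0.035. I'll carry the module over and check the tray with the wrist camera.

Call:
play_rows([
  [0,0.03,0],
  [0,0.075,0],
  [0,0.12,0],
  [0,0.17,0],
  [0,0.22,0],
  [0,0.27,0],
  [0,0.32,0],
  [0,0.37,0],
  [0,0.42,0],
  [-0.004,0.47,0],
  [-0.007,0.51,0],
  [-0.009,0.527,0],
], yaw=[0,0,0,0,0,0,0.02,0.04,0.06,0.08,0.08,0.08])

```text
clock: 23.15
eef_pos: [518.9, 376.5, 153.4]
eef_rot: [-3.14, -0.003, 3.108]
wrist_force: [-1.1, -1.3, -3.1]
finger_gap: 31.8
finger_force: 49.9
```

Call:
play_rows([
  [0,0,0],
  [0,0,0],
  [0,0,0],
], yaw=[0,0,0])

```text
clock: 23.52
eef_pos: [520.6, 373.9, 156.0]
eef_rot: [-3.141, 0.0, 3.104]
wrist_force: [0.2, -0.1, -3.8]
finger_gap: 31.2
finger_force: 49.9
```

```bash
python3 - <<'E'
from h import *
c=snap('wrist','w8.png');s=telemetry.read_state();print(s['eef_pos'],s['eef_rot'],s['joints'])
for x,y in((-1,-1),(-1,1),(1,1),(1,-1)): print(np.round(proj(c,[546+100*x+.035*115*y,327+115*y-3.5*x,45])))
E
```

```text
[520.53538635 374.09861152 156.11752912] [3.14158865e+00 1.65381622e-04 3.10453330e+00] [ 5.66068609e-01  5.18673448e-01  1.25832308e+00 -9.24710502e-05
  1.36445766e+00 -9.67649427e-01]
[128. 126.]
[349. 126.]
[341. 298.]
[149. 298.]
```

View pics/w8.png

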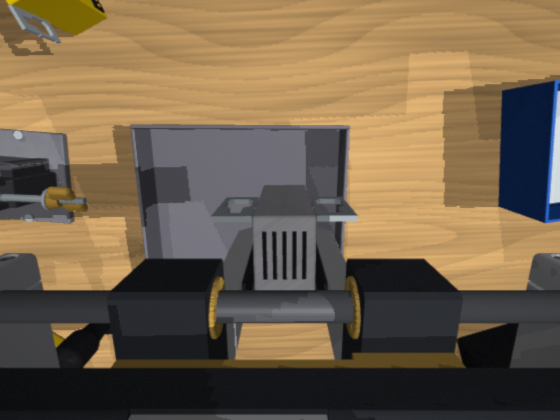

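The tray rim corners at (132,126) and (348,126) match the prediction within 4 px. The held module is level over its spot, so I'm lowering it.

Call:
play_rows([
  [0,0,-0.04],
  [0,0,-0.085],
  [0,0,-0.12],
  [0,0,-0.133],
  [0,0,-0.136],
  [0,0,-0.138],
  [0,0,-0.138],
], yaw=[0,0,0,0,0,0,0])

```text
clock: 24.45
eef_pos: [520.6, 375.4, 19.1]
eef_rot: [3.141, 0.001, 3.106]
wrist_force: [-0.4, -0.1, -3.9]
finger_gap: 32.0
finger_force: 49.9
```

Call:
play_rows([
  [0,0,-0.001],
  [0,0,-0.002],
  [0,0,-0.002],
], yaw=[0,0,0])

```text
clock: 24.82
eef_pos: [520.7, 375.4, 18.5]
eef_rot: [3.141, 0.002, 3.106]
wrist_force: [-5.5, -4.3, 14.8]
finger_gap: 31.8
finger_force: 49.9
```

Call:
play_rows([
  [0,0,0.001],
  [0,0,0.001],
  [0,0,0.001],
  [0,0,0.001],
  [0,0,0.04],
  [0,0,0.09],
  [0,0,0.14],
  [0,-0.03,0.17],
  [0,-0.07,0.19],
  [-0.004,-0.12,0.19],
  [-0.008,-0.17,0.19],
  [-0.013,-0.22,0.19],
], yaw=[0,0,0,0,0,0,0,0,0,-0.02,-0.04,-0.06], hand=0.52)

```text
clock: 26.32
eef_pos: [506.8, 153.6, 206.0]
eef_rot: [3.142, 0.0, 3.045]
wrist_force: [0.8, -0.1, -0.1]
finger_gap: 49.0
finger_force: 0.0
```

Call:
play_rows([
  [-0.004,-0.05,0],
  [-0.008,-0.1,0],
  [-0.012,-0.15,0],
  [-0.016,-0.2,0],
  [-0.02,-0.22,0],
  [-0.02,-0.22,0],
  [-0.02,-0.22,0],
], yaw=[-0.02,-0.02,-0.02,-0.02,-0.02,-0.02,-0.02], hand=0.6)

```text
clock: 27.2
eef_pos: [487.3, -64.2, 205.9]
eef_rot: [3.141, -0.0, 3.026]
wrist_force: [0.0, -0.8, -0.3]
finger_gap: 56.6
finger_force: 0.0
```

```bash
python3 - <<'E'
from h import *
c=snap('wrist');s=telemetry.read_state();print(s['eef_pos'],s['eef_rot'][2])
u=lambda rx,ry,z: np.round(proj(c,[456+.9933*rx+.1157*ry,-102.8-.1157*rx+.9933*ry,z]),1)
print([u(x,41+q*16,119).tolist() for x in(.5,43.5) for q in(-1,1)])
g=c['pixels'].astype(int).mean(2); r=slice(196,214)
p=g[r,230:340].mean(0); m=np.where(p>120)[0]+230; print(p.round()[::4].tolist()); print(m)
E
python3 tray.py
```

```text
[487.29539027 -64.06879583 205.94971863] 3.026721776233926
[[265.9, 173.9], [297.9, 173.9], [266.4, 215.3], [297.4, 215.4]]
[107.0, 109.0, 110.0, 110.0, 112.0, 112.0, 109.0, 105.0, 106.0, 108.0, 185.0, 143.0, 108.0, 129.0, 170.0, 182.0, 168.0, 174.0, 113.0, 115.0, 112.0, 112.0, 110.0, 112.0, 113.0, 113.0, 114.0, 94.0]
[268 269 270 271 272 274 275 276 277 279 280 281 282 284 285 286 289 290
 291 293 294 295 296 297 298 299]
[ 376  208  110   72 6217] [[485, 260], [481, 277], [407, 279], [384, 273], [376, 211], [458, 209]]
[[445.4, 216.1], [434.5, 440.2], [647.7, 435.2], [637.5, 209.6]] edges [224, 213, 226, 192]
[541.2550388  325.27547647] 0.0013710398818290589 -0.028246812424384822
```

Call:
play_rows([
  [0,-0.0007,-0.05],
  [0,-0.0007,-0.1],
  [0,-0.0007,-0.143],
  [0,-0.0007,-0.158],
  [0,-0.0007,-0.158],
], yaw=[0,0,0,0,0])

```text
clock: 27.92
eef_pos: [487.3, -65.2, 48.1]
eef_rot: [3.142, -0.001, 3.026]
wrist_force: [1.0, -1.0, 0.2]
finger_gap: 56.2
finger_force: 0.0
```

Call:
play_rows([
  [0,0,0],
  [0,0,0],
  [0,0,0],
  [0,0,0],
  [0,0,0],
], yaw=[0,0,0,0,0], hand=0, force=50)

```text
clock: 28.55
eef_pos: [487.6, -65.7, 48.5]
eef_rot: [-3.142, 0.001, 3.026]
wrist_force: [1.3, 0.3, 6.0]
finger_gap: 31.4
finger_force: 50.0
```

Call:
play_rows([
  [0,0,0.006],
  [0,0,0.012],
  [0,0,0.018],
  [0,0,0.018],
  [0,0,0.018],
], yaw=[0,0,0,0,0])

```text
clock: 29.18
eef_pos: [487.5, -65.7, 66.1]
eef_rot: [-3.142, 0.001, 3.026]
wrist_force: [5.8, -1.2, -0.7]
finger_gap: 31.7
finger_force: 50.0
```

Call:
play_rows([
  [0.006,-0.0007,0],
  [0.012,-0.0014,0],
  [0.02,-0.0023,0],
  [0.035,-0.004,0],
  [0.045,-0.0052,0],
  [0.045,-0.0052,0.03],
  [0.045,-0.0052,0.07],
  [0.045,-0.0052,0.09],
  [0.045,-0.0052,0.09],
], yaw=[0,0,0,0,0,0,0,0,0])

```text
clock: 30.3
eef_pos: [532.8, -70.9, 156.9]
eef_rot: [-3.141, 0.002, 3.026]
wrist_force: [0.1, 0.6, -4.5]
finger_gap: 31.7
finger_force: 50.0
```

```bash
python3 tray.py
```

```text
[ 375  209  111   68 6262] [[485, 260], [482, 276], [384, 273], [376, 211], [458, 209]]
[[445.4, 216.1], [434.5, 440.2], [644.3, 438.8], [637.5, 209.6]] edges [224, 210, 229, 192]
[540.4208495 326.1659277] 0.008719658906130946 -0.019624235797100098
```

Call:
play_rows([
  [0,0.03,0],
  [0,0.07,0],
  [0,0.115,0],
  [0,0.16,0],
  [0,0.205,0],
  [-0.003,0.25,0],
  [-0.008,0.295,0],
  [-0.013,0.335,0],
  [-0.016,0.351,0],
  [-0.016,0.351,0],
  [-0.016,0.351,0],
], yaw=[0,0,0,0,0.02,0.04,0.06,0.08,0.08,0.08,0.08])

```text
clock: 31.72
eef_pos: [516.4, 279.0, 155.5]
eef_rot: [-3.141, -0.001, 3.105]
wrist_force: [0.1, -0.0, -3.7]
finger_gap: 31.9
finger_force: 50.0
```

Call:
play_rows([
  [0,0,-0.04],
  [0,0,-0.085],
  [0,0,-0.12],
  [0,0,-0.133],
  [0,0,-0.136],
  [0,0,-0.138],
  [0,0,-0.139],
  [0,0,-0.139],
], yaw=[0,0,0,0,0,0,0,0])

```text
clock: 32.72
eef_pos: [516.8, 280.4, 18.3]
eef_rot: [3.141, 0.002, 3.106]
wrist_force: [-1.2, -1.1, 6.8]
finger_gap: 31.5
finger_force: 50.0
```

Call:
play_rows([
  [0,0,0],
  [0,0,0],
  [0,0,0],
  [0,0,0],
  [0,0,0.04],
  [0,0,0.09],
  [0,0,0.14],
  [0,-0.02,0.18],
  [0,-0.06,0.19],
  [-0.004,-0.11,0.19],
  [-0.01,-0.16,0.19],
  [-0.0155,-0.21,0.19],
], yaw=[0,0,0,0,0,0,0,0,-0.02,-0.04,-0.06,-0.08], hand=0.52)

```text
clock: 34.22
eef_pos: [500.2, 68.7, 207.0]
eef_rot: [3.142, 0.0, 3.025]
wrist_force: [1.3, 0.1, 1.2]
finger_gap: 48.8
finger_force: 0.0
```

Call:
play_rows([
  [-0.003,-0.03,0],
  [-0.0045,-0.054,0],
  [-0.0045,-0.054,0],
  [-0.0045,-0.054,0],
], yaw=[0,0,0,0], hand=0.6)

```text
clock: 34.72
eef_pos: [496.2, 16.7, 207.0]
eef_rot: [3.141, 0.0, 3.026]
wrist_force: [0.7, 1.0, -0.2]
finger_gap: 56.3
finger_force: 0.0
```

Call:
play_rows([
  [0.001,0,-0.05],
  [0.001,0,-0.1],
  [0.001,0,-0.143],
  [0.001,0,-0.158],
  [0.001,0,-0.158],
], yaw=[0,0,0,0,0])

```text
clock: 35.35
eef_pos: [497.3, 16.7, 49.1]
eef_rot: [-3.142, -0.001, 3.026]
wrist_force: [0.5, 0.3, -0.3]
finger_gap: 56.0
finger_force: 0.0
```

Call:
play_rows([
  [0,0,0],
  [0,0,0],
  [0,0,0],
  [0,0,0],
  [0,0,0],
], yaw=[0,0,0,0,0], hand=0, force=50)

```text
clock: 35.98
eef_pos: [497.7, 16.1, 49.6]
eef_rot: [3.141, 0.001, 3.026]
wrist_force: [0.7, 0.4, 6.2]
finger_gap: 31.9
finger_force: 50.0
```

Call:
play_rows([
  [0,0,0.006],
  [0,0,0.012],
  [0,0,0.018],
  [0,0,0.018],
  [0,0,0.018],
], yaw=[0,0,0,0,0])

```text
clock: 36.6
eef_pos: [497.5, 16.1, 67.1]
eef_rot: [3.142, 0.001, 3.026]
wrist_force: [5.4, 0.2, -0.9]
finger_gap: 31.8
finger_force: 50.0
```

Call:
play_rows([
  [0.006,-0.0007,0],
  [0.012,-0.0014,0],
  [0.02,-0.0023,0],
  [0.035,-0.004,0],
  [0.045,-0.0052,0],
  [0.045,-0.0052,0.03],
  [0.045,-0.0052,0.07],
  [0.045,-0.0052,0.09],
  [0.045,-0.0052,0.09],
], yaw=[0,0,0,0,0,0,0,0,0])

```text
clock: 37.72
eef_pos: [542.8, 10.9, 157.9]
eef_rot: [3.141, 0.002, 3.026]
wrist_force: [0.1, 0.1, -4.0]
finger_gap: 31.5
finger_force: 50.0
```

```bash
python3 tray.py
```

```text
[ 376  208  110   72 6396] [[485, 260], [482, 276], [408, 279], [384, 273], [376, 211], [458, 209]]
[[445.4, 216.1], [434.5, 440.2], [644.3, 438.8], [637.5, 209.6]] edges [224, 210, 229, 192]
[540.4208495 326.1659277] 0.008719658906130946 -0.019624235797100098
```

Call:
play_rows([
  [0,0.03,0],
  [0.003,0.075,0],
  [0.01,0.12,0],
  [0.02,0.165,0],
  [0.028,0.21,0],
  [0.035,0.25,0],
  [0.038,0.267,0],
  [0.038,0.267,0],
  [0.038,0.267,0],
], yaw=[0,0,0.02,0.04,0.06,0.08,0.08,0.08,0.08])

```text
clock: 38.9
eef_pos: [580.1, 276.7, 156.5]
eef_rot: [-3.141, -0.001, 3.105]
wrist_force: [-0.3, 0.5, -3.7]
finger_gap: 31.6
finger_force: 50.0
```

Call:
play_rows([
  [0,0,-0.04],
  [0,0,-0.085],
  [0,0,-0.12],
  [0,0,-0.133],
  [0,0,-0.136],
  [0,0,-0.138],
  [0,0,-0.139],
  [0,0,-0.139],
], yaw=[0,0,0,0,0,0,0,0])

```text
clock: 39.9
eef_pos: [580.8, 278.2, 19.4]
eef_rot: [3.141, 0.002, 3.106]
wrist_force: [-0.7, -2.0, 5.7]
finger_gap: 31.4
finger_force: 50.0
```

Call:
play_rows([
  [0,0,0],
  [0,0,0],
  [0,0,0],
  [0,0,0],
  [0,0,0.04],
  [0,0,0.09],
  [0,0,0.14],
  [0,-0.02,0.18],
  [0,-0.06,0.19],
  [0,-0.11,0.19],
  [0,-0.16,0.19],
  [0,-0.21,0.19],
], yaw=[0,0,0,0,0,0,0,0,-0.15,-0.3,-0.45,-0.6], hand=0.52)

```text
clock: 41.4
eef_pos: [579.9, 66.4, 208.0]
eef_rot: [3.141, 0.0, 2.501]
wrist_force: [1.4, -0.2, 0.4]
finger_gap: 48.6
finger_force: 0.0
```

Call:
play_rows([
  [0,-0.05,0],
  [0,-0.1,0],
  [0,-0.15,0],
  [0,-0.2,0],
  [0,-0.25,0],
  [0,-0.3,0],
  [0,-0.35,0],
  [-0.003,-0.384,0],
  [-0.003,-0.384,0],
  [-0.003,-0.384,0],
], yaw=[-0.15,-0.3,-0.45,-0.6,-0.75,-0.9,-1.03,-1.03,-1.03,-1.03], hand=0.45)

```text
clock: 42.65
eef_pos: [577.2, -315.4, 207.9]
eef_rot: [-3.141, -0.0, 1.476]
wrist_force: [0.2, 0.4, 1.2]
finger_gap: 42.2
finger_force: 0.0
```

```bash
python3 - <<'E'
from h import *
c=snap('wrist'); im=c['pixels']; print(telemetry.read_state()['eef_pos'],telemetry.read_state()['eef_rot'])
print(proj(c,[577.5,-315,160]))
g=im.max(2); m=(g<45).astype(np.uint8); roi=np.zeros_like(m); roi[170:238,240:325]=1; m*=roi
n,l,st,ce=cv2.connectedComponentsWithStats(m)
for i in range(1,n):
    if st[i,4]>60: print(st[i],ce[i],onz(c,*ce[i],160).round(1))
e=snap('scene','s9.png'); d=snap('side')
a=cv2.resize(d['pixels'][100:340,170:370,::-1],None,fx=2,fy=2,interpolation=cv2.INTER_CUBIC)
b=cv2.resize(e['pixels'][170:290,300:500,::-1],None,fx=2,fy=4,interpolation=cv2.INTER_CUBIC)
cv2.imwrite('pics/w9.png',np.hstack([a,b]))
E
```

```text
[ 577.3940376  -315.07027116  208.06921311] [ 3.14148558e+00 -1.07830807e-04  1.47676391e+00]
(np.float64(285.0654096748338), np.float64(209.623066513793))
[276 199  18  20 275] [284.79272727 208.33090909] [ 577.4 -313.8  160. ]
```

View pics/w9.png

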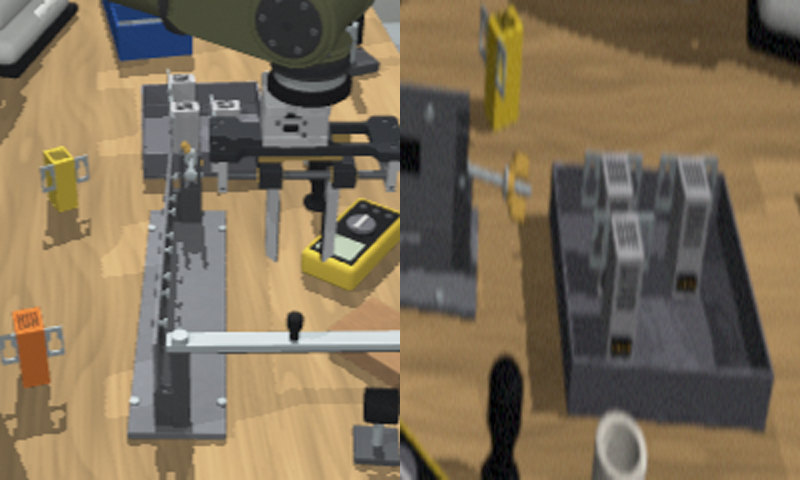

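All three modules stand in the tray, the rack is empty, the bolt is down and the bar is swung to the front. The knob is right under the gripper, so I'll turn the bar back.

Call:
play_rows([
  [0,0.0005,-0.04],
  [0,0.0005,-0.08],
  [0,0.0005,-0.095],
  [0,0.0005,-0.095],
], yaw=[0,0,0,0])

```text
clock: 43.3
eef_pos: [577.3, -315.1, 113.1]
eef_rot: [-3.141, -0.0, 1.476]
wrist_force: [-0.8, -0.2, 0.6]
finger_gap: 42.3
finger_force: 0.0
```

Call:
play_rows([
  [0,0,0],
  [0,0,0],
  [0,0,0],
  [0,0,0],
  [0,0,0],
], yaw=[0,0,0,0,0], hand=0, force=15)

```text
clock: 43.92
eef_pos: [577.8, -315.7, 113.8]
eef_rot: [3.14, 0.001, 1.476]
wrist_force: [3.6, -0.0, 6.0]
finger_gap: 17.4
finger_force: 15.0
```

Call:
play_rows([
  [0.0004,0.0168,0],
  [-0.0017,0.0336,0],
  [-0.006,0.0499,0],
  [-0.0126,0.0655,0],
  [-0.0214,0.08,0],
  [-0.0321,0.0931,0],
  [-0.0445,0.1045,0],
  [-0.0584,0.1142,0],
  [-0.0735,0.1217,0],
  [-0.0896,0.1271,0],
  [-0.1062,0.1301,0],
  [-0.1062,0.1301,0],
], yaw=[0.141,0.282,0.423,0.564,0.705,0.846,0.987,1.128,1.269,1.41,1.55,1.55])

```text
clock: 45.42
eef_pos: [470.5, -185.7, 113.7]
eef_rot: [-3.141, 0.001, 3.026]
wrist_force: [-0.4, -0.8, 6.4]
finger_gap: 17.1
finger_force: 15.0
```

Release, retreat upward and aside, then check.

Call:
play_rows([
  [0,0,0],
  [0,0,0],
  [0,0,0],
  [0,0,0.03],
  [0,0,0.08],
  [0,0,0.13],
  [-0.02,-0.05,0.15],
  [-0.05,-0.1,0.15],
  [-0.08,-0.15,0.15],
  [-0.1,-0.2,0.15],
  [-0.12,-0.23,0.15],
  [-0.12,-0.23,0.15],
], yaw=[0,0,0,0,0,0,0,0,0,0,0,0], hand=0.45)

```text
clock: 46.92
eef_pos: [349.7, -416.8, 262.3]
eef_rot: [3.141, -0.001, 3.023]
wrist_force: [-1.0, 0.9, -1.3]
finger_gap: 42.0
finger_force: 0.0
```

```bash
python3 - <<'E'
from h import *
e=snap('scene'); d=snap('side')
a=cv2.resize(d['pixels'][100:340,170:370,::-1],None,fx=2,fy=2,interpolation=cv2.INTER_CUBIC)
b=cv2.resize(e['pixels'][150:350,170:500,::-1],(400,480))
cv2.imwrite('pics/w10.png',np.hstack([a,b]))
E
```

```text
(no output)
```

View pics/w10.png

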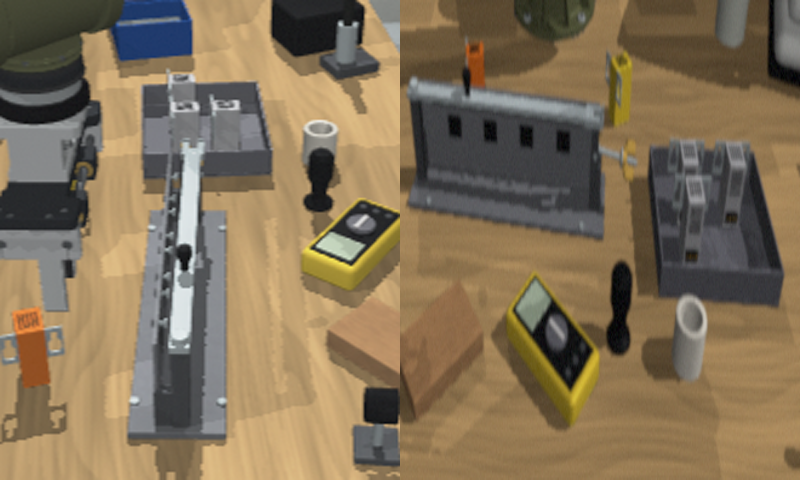

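The bar is back over the empty rack with the bolt down, the three modules stand in the tray, and the other objects are where they were.

```bash
python3 -c "
from cell import manip
print(manip.sign_off())"
```

```text
the job is handed in; nothing more can be done
None
```

The rack is unloaded and the job handed in at about 47 s of robot time: the nut was backed off about 3.85 rad, the bolt is down, modules 2–4 (place 1 was empty) stand in the tray, and the bar is back over the empty rack.

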